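# Set the toaster's browning wheel and push the toast down

### The arm

A 6-joint arm with a two-finger parallel gripper is mounted at the origin on a cart in front of the work surface, level with it; the furniture and walls round the work are solid. World frame = base frame: x ahead of the robot, y to its left, z up, the work surface at z = 0. Lengths are in m, angles in degrees, forces in N, time in s.
With the tool pointing down it reaches from about 0.4 to 0.825 m from the base axis. Payload 7 kg.
Tool frame: the origin (TCP) lies at the very end of the fingers, on their centre line; the grasp point (between the pads) lies 19 mm behind it; x points along the fingers, y is the direction in which the jaws open and shut, and the axes are right-handed (so a half turn about x gives the same grasp; the last joint's range is limited). The gripper opens to 88 mm and grips with 3 to 60 N. Pads are 19 mm wide; open, the fingers measure 130 mm over their backs; the gripper's body (78 mm by 193 mm) begins 47 mm behind the grasp point.
Start: joints at [16.507, 20.546, 0.682, 0, -70.136, -16.507], TCP at [0.675, -0, 0.227] pointing down, gripper open.
Joint ranges: [-176.03, 176.03], [-82.01, 121.73], [-58.28, 71.71], [-173.87, 95.51], [-174.79, -0.11], [-173.66, 173.66]. Speed limits (degrees/s): [136.94, 136.94, 172.46, 180, 180, 180].

### API

Orientations are given as [roll, pitch, yaw] about the fixed x, y, z axes, in that order (R = Rz(yaw) Ry(pitch) Rx(roll)).
In Python, from plant import * gives the robot as it stands. The module is installed in compiled form; this text tells all that it offers.
- The arm moves only by the shell command python3 -m creep 'ROWS' [FORCE]. ROWS is a JSON object of lists of equal length, an entry for each row: "jaw": the closure, from -1 (fully open) to 1 (shut); "translation": the shift along the tool's x, y, z in m, a list of three; "roll": the turn about the tool's x in rad. A call has exactly 10 rows; each row shifts and turns the commanded pose from where the row before left it, along the tool's axes as they then stand; what a row does not reach is not made up. A row lasts 1/10 s, in which the tool goes at most 50 mm and 8.59 degrees, less where a joint would pass 70% of its speed; a pose out of reach is approached as far as the arm can. A call with a gripper value outside its range is refused whole. The fingers move at their own pace and stop on an object; FORCE is the grip in N (left out, the last holds). Time passes only in rows, so rows that do not move let the fingers close, or fill a call up. It gives the time, the measured TCP pose, the force and the opening at its end, in the units of the state.
- get_state(): the state, without advancing time (a new reading comes with each control period).
- capture(name): name is "side" or "top"; returns a dict with "image" (384x512x3 uint8, red, green, blue), "fovy" (degrees; the focal length in pixels is half the picture's height over the tangent of half this angle, whatever the lens; pixels are square), "cx", "cy" (the principal point, pixels), "pose" (4x4, takes a point from camera to world coordinates). Camera axes: x right, y up, looking along -z (the intrinsics and any distortion apply to the point x, -y, -z); pixel columns grow to the right and rows downward; lengths in m; the calibration is good to about 2 mm. A picture is of the moment at which its call begins. There is no depth.
- close_job(): hands the job in, once; it reports no verdict.
The state is a dict: "time_s": time; "joints": joint angles; "qd": joint speeds; "joint_torque": joint torques, N m; "tcp_pos": TCP position; "eef_rot": TCP orientation; "contact_force": force on the tool from outside, world axes, zero at the start; "moment": the same for the moment, N m; "gripper_width": finger opening in m.
Only numpy, scipy, OpenCV 4.12 (cv2) and the standard library are available. Lean on these libraries where they do the work, as an engineer would, in place of code of your own. Each camera call takes 0.05 s, during which the arm holds its last target.

### The job

Get the toast started: with a fingertip, click the toaster's browning thumbwheel round until its pointer stands at the fifth of the seven marks, counted from the short mark on the light side. Then push the lever at the toaster's end all the way down so that it catches and stays down with the bread. Nothing is to be picked up: leave the two slices standing in their slots and everything round the toaster where it is.

Things in the scene. Friction and masses are not known exactly. Their poses are not given: they have to be found in the camera images.
- toaster: Two-slot toaster, 250 mm long, 165 wide, 168 high, standing firmly (does not slide). Origin: centre of its underside; x from the black control end (nearest the robot, face at x = -125 mm) to the rear, y to its left, z up. Flat top deck at the control end (x = -125 to -35 mm, z = 168 mm) with thumbwheel and pointer window; behind it the bread slots at y = +32 and -32 mm
- wheel_top (a point): Crown of the black knurled rubber browning wheel: highest point of the rim, mid-width; fixed to the toaster, with its axes. Wheel 60 mm across, 16 wide, axle along the toaster's x, 12 mm out of the deck. A shut fingertip pressed on the crown from above with 3 to 10 N (the tyre gives about 1 mm) and drawn along the toaster's y carries the rim with it by friction; it can slip
- wheel (a joint): Angle of the thumbwheel, rad: 0 at the first mark (lightest), 0.419 more each click, 1.676 at the fifth mark, 2.513 at the seventh (stop just beyond). Drawing the top of the rim towards the toaster's -y increases it; one click is 12.6 mm of rim. Let go between clicks, a sprung pawl pulls it to the nearest click. It starts at mark 1, 2 or 3
- mark1 (a point): Pointer position for the first, lightest setting, in the window on the deck, 27.5 mm nearer the robot than the wheel. Seven light marks stand on the robot's side of the window, 10 mm apart along the toaster's y; the first (4 mm, shortest) lies farthest to +y (left), the seventh (11 mm, longest) farthest to -y
- mark5 (a point): Pointer position for the fifth mark, 40 mm from the first towards the toaster's -y: the setting asked for
- pointer: Light pointer bar in the window, 11.5 x 3.6 x 3 mm; the wheel drives it along the toaster's y, 10 mm a click, the same way as the top of the wheel moves; origin: centre of its underside
- lever_top (a point): Middle of the upper face of the lever's black thumb piece (38 mm along x, 46 along y, 13 thick), which sticks out of the control end's face, centred across the toaster. It moves with the lever; at the start it is 158 mm above the worktop, 22 mm in front of the control end's face
- lever (a joint): How far the lever is down, m: 0 up, 0.034 at the bottom. A spring pushes it up with 1 to 3 N; over the last 12 mm a catch adds up to about 6 N, and at the bottom it holds the lever down by itself. Let go sooner, the lever comes up again. It carries the bread
- slice_left: Slice of bread, 96 mm long, 14 thick, 105 high, standing loose in the slot at the toaster's +y side, its top 25 mm above the deck; origin: centre of its underside, 88 mm above the worktop while the lever is up, 54 mm when it is down
- slice_right: The same in the slot at the toaster's -y side
- spread_jar: Bystander: jar with a dark lid, 77 mm across, 102 high, right of the toaster; origin: centre of its underside
- salt: Bystander: salt shaker, 44 mm across, 90 high, right of the lever; origin: centre of its underside
- honey_jar: Bystander: jar with a yellow lid, 64 mm across, 90 high, left of the control end; origin: centre of its underside
- coffee_jar: Bystander: jar with a red lid, 68 mm across, 130 high, left of the toaster; origin: centre of its underside
- plate: Bystander: plate, 200 mm across, 18 high, left in front; origin: centre of its underside
- glass: Bystander: drinking glass, 80 mm across, 91 high, right in front; origin: centre of its underside

How it is judged (in metres and radians):
On the way, in this order (a step that is already met when the one before it is completed fails the run):
1. the pointer rests at the fifth mark, the lever still up (value of joint wheel between 1.576 and 1.776 rad and value of joint lever below 0.01 m), for 0.2 s.
2. the lever is down with the bread (value of joint wheel between 1.576 and 1.776 rad and value of joint lever above 0.031 m and z of each of slice_left, slice_right in the frame of toaster below 0.06 m), for 0.2 s.
At the end, for the whole second after the job is handed in: The wheel rests on the click of the fifth mark (within 0.1 rad, a quarter of a click), the lever has caught and stays down (at least 31 of its 34 mm), and both slices stand down in their slots (all of step 2 and velocity of joint lever below 0.01 m/s); the robot touches nothing.
It fails at once if a slice is lifted (z of any of slice_left, slice_right in the frame of toaster above 0.105 m).
It fails at once if something round the toaster is moved by more than 25 mm or lifted by 12 mm (distance of any of spread_jar, salt, honey_jar, coffee_jar, plate, glass from where it was at the start of the episode above 0.025 m or height (world z) of any of spread_jar, salt, honey_jar, coffee_jar, plate, glass above 0.012 m).
It also fails if it takes over 48 s, if anything falls off the work surface, if the arm or the gripper's body presses on something with over 40 N, if the wrist force passes 120 N, or if a joint passes its speed limit or range.

## Working session

There is one attempt and no reset: what is moved stays moved. The work goes in short steps, Python scripts to look and compute and a shell command to move; the robot and the scene stay as the last step left them, time stands still between calls to the robot, and variables do not carry over. Pictures are saved under pics/ and viewed, and the job is handed in when it is done.

```bash
mkdir -p pics; cat > h.py <<'E'
from plant import *
import numpy as np, cv2
def snap(n,tag):
    c=capture(n); cv2.imwrite(f'pics/{tag}.png',c['image'][:,:,::-1]); np.save(f'{tag}.npy',c,allow_pickle=True); return c
E
python3 - <<'E'
from h import *
s=get_state(); print(s)
for n in('side','top'):
    c=snap(n,n+'0'); print(n,{k:v for k,v in c.items() if k!='image'})
E
```

```text
{'time_s': 0.0, 'joints': array([ 1.65058743e+01,  2.05906153e+01,  6.34795909e-01, -2.01595633e-02,
       -7.01363524e+01, -1.65069476e+01]), 'qd': array([ 0.01002513, -0.06769023, -0.01691738,  0.06065987, -0.07517884,
       -0.02356389]), 'joint_torque': array([-8.00930356e-04, -5.82726967e+01,  2.93058443e+01,  6.99745238e+00,
        6.93249181e-03, -2.06530804e-04]), 'tcp_pos': array([ 6.74515154e-01, -3.74715074e-05,  2.25639586e-01]), 'eef_rot': array([  94.88981758,   89.9058994 , -175.11812085]), 'contact_force': array([ 0.1728966 , -0.57848356,  0.35655314]), 'moment': array([-0.02521684,  0.01481625, -0.01579883]), 'gripper_width': 0.08786207962880119}
side {'fovy': 45.660967272842576, 'cx': 253.76941311345098, 'cy': 191.72229603211417, 'pose': array([[ 0.95553499,  0.18456864, -0.22997241,  0.22687995],
       [-0.29415519,  0.65118201, -0.69959611, -0.89141122],
       [ 0.02063039,  0.73613614,  0.67651901,  1.03140946],
       [ 0.        ,  0.        ,  0.        ,  1.        ]])}
top {'fovy': 47.82478387899228, 'cx': 255.3193874852226, 'cy': 186.13927586393146, 'pose': array([[-2.28095189e-04,  9.87477825e-01, -1.57757701e-01,
         3.02401081e-01],
       [-9.99945710e-01, -1.86867045e-03, -1.02510864e-02,
         1.79958138e-02],
       [-1.04175176e-02,  1.57746799e-01,  9.87424642e-01,
         1.47260943e+00],
       [ 0.00000000e+00,  0.00000000e+00,  0.00000000e+00,
         1.00000000e+00]])}
```

View pics/side0.png

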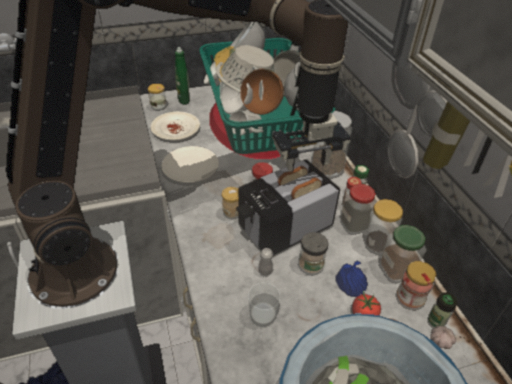

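View pics/top0.png

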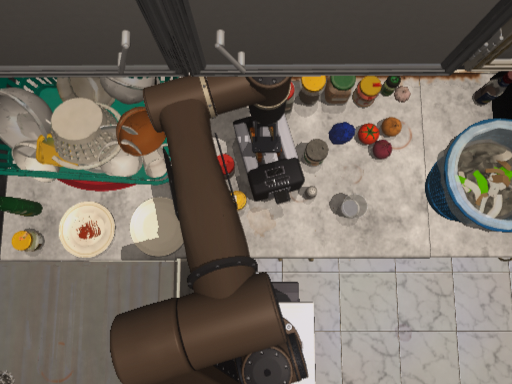

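```bash
python3 - <<'E'
import cv2
a=cv2.imread('pics/side0.png')[160:260,220:350]; cv2.imwrite('pics/s0z.png',cv2.resize(a,None,fx=6,fy=6,interpolation=cv2.INTER_CUBIC))
a=cv2.imread('pics/top0.png')[110:210,225:330]; cv2.imwrite('pics/t0z.png',cv2.resize(a,None,fx=6,fy=6,interpolation=cv2.INTER_CUBIC))
E
```

```text
(no output)
```

View pics/s0z.png

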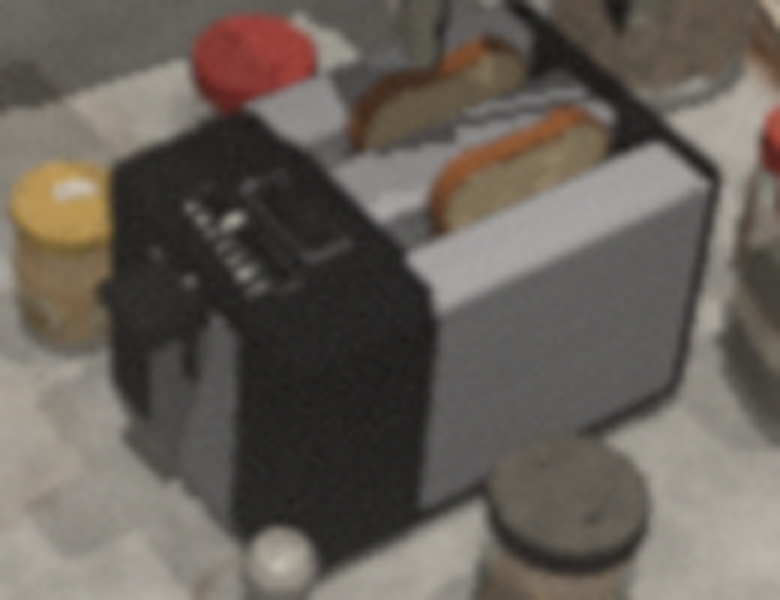

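View pics/t0z.png

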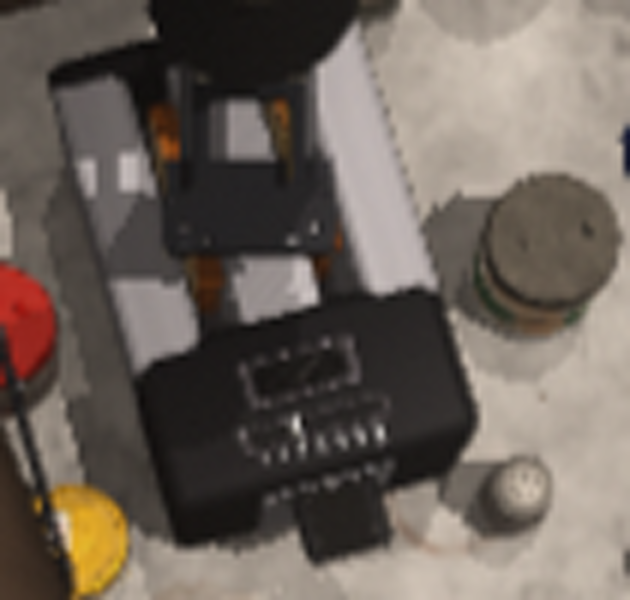

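```bash
cat >> h.py <<'E'
def ray(c,u,v):
    H=c['image'].shape[0]; f=H/2/np.tan(np.radians(c['fovy'])/2)
    P=c['pose']; d=P[:3,:3]@np.array([(u-c['cx'])/f,-(v-c['cy'])/f,-1]); return P[:3,3],d
def onz(c,u,v,z):
    o,d=ray(c,u,v); return o+d*(z-o[2])/d[2]
def proj(c,p):
    H=c['image'].shape[0]; f=H/2/np.tan(np.radians(c['fovy'])/2)
    q=c['pose'][:3,:3].T@(np.array(p)-c['pose'][:3,3]); return c['cx']-f*q[0]/q[2], c['cy']+f*q[1]/q[2]
def load(t): return np.load(t+'.npy',allow_pickle=True).item()
E
python3 - <<'E'
from h import *
a=load('top0')['image'][160:195,255:300]; cv2.imwrite('pics/t0w.png',cv2.resize(a[:,:,::-1],None,fx=16,fy=16,interpolation=cv2.INTER_NEAREST))
a=load('side0')['image'][180:220,240:285]; cv2.imwrite('pics/s0w.png',cv2.resize(a[:,:,::-1],None,fx=14,fy=14,interpolation=cv2.INTER_NEAREST))
E
```

```text
(no output)
```

View pics/t0w.png

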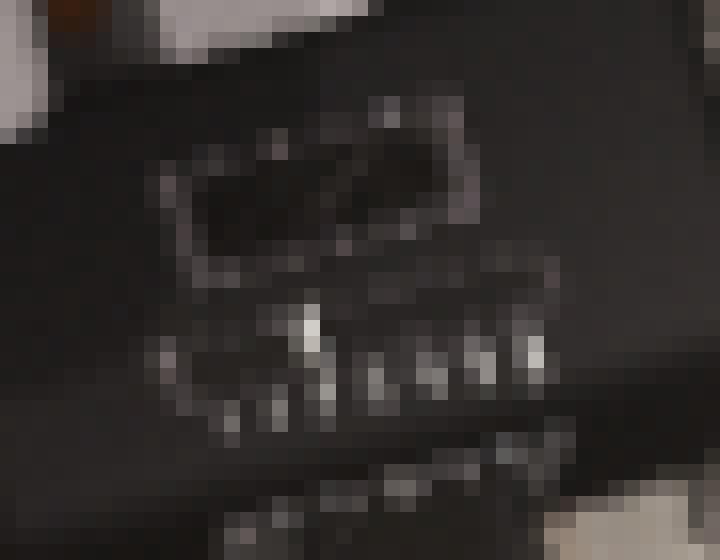

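View pics/s0w.png

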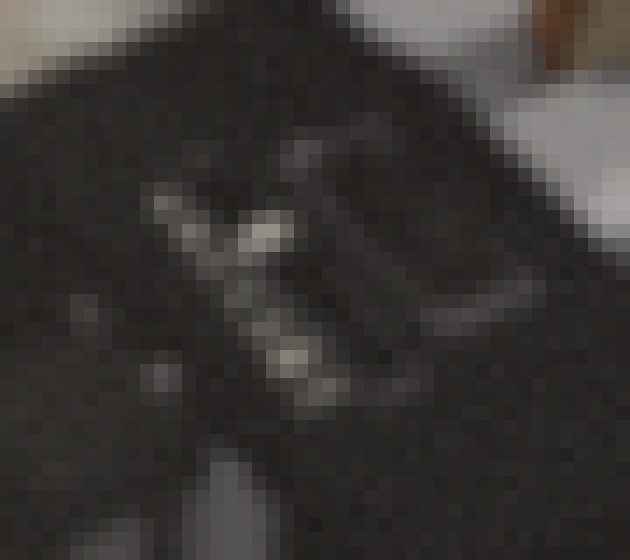

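```bash
python3 - <<'E'
from h import *
c=load('top0'); s=load('side0')
T=lambda x,y:(255+x/16-.5,160+y/16-.5)
S=lambda x,y:(240+x/14-.5,180+y/14-.5)
# marks fit
m=np.array([[232,420],[280,410],[328,390],[376,385],[433,375],[485,362],[535,352]],float)
W=np.array([onz(c,*T(*p),.168)[:2] for p in m]); i=np.arange(7)
k=[np.polyfit(i,W[:,j],1) for j in(0,1)]; d=np.array([k[0][0],k[1][0]]);print('marks step',d*1e3,np.linalg.norm(d)*1e3,'yaw of -y dir',np.degrees(np.arctan2(d[0],-d[1])))
print('wheel rect', [onz(c,*T(*p),.168)[:2].round(4) for p in [(168,180),(455,100),(470,215),(195,280),(322,194)]])
print('pointer',onz(c,*T(311,328),.170))
print('side: pointer',onz(s,*S(264,232),.170), 'rect',[onz(s,*S(*p),.168)[:2].round(4) for p in[(300,155),(530,285),(440,320),(375,130)]])
# lever thumb piece, top zoom6 crop origin 225,110
Z=lambda x,y:(225+x/6-.5,110+y/6-.5)
print('lever',[onz(c,*Z(*p),.158)[:2].round(4) for p in[(312,563),(390,545),(375,480),(295,495)]])
# toaster edges
print('silver right edge top',[onz(c,*Z(*p),.16)[:2].round(4) for p in[(355,30),(435,285)]],'left',[onz(c,*Z(*p),.16)[:2].round(4) for p in[(55,105),(145,370)]])
print('deck edge',[onz(c,*Z(*p),.168)[:2].round(4) for p in[(150,378),(425,290)]])
E
```

```text
marks step [ 2.15640498 -9.71587798] 9.952304625038702 yaw of -y dir 12.513751770693386
wheel rect [array([0.5586, 0.0018]), array([ 0.5741, -0.0533]), array([ 0.5516, -0.056 ]), array([ 0.5391, -0.0033]), array([ 0.5558, -0.0277])]
pointer [ 0.52938222 -0.02531154  0.17      ]
side: pointer [ 0.52668196 -0.02105647  0.17      ] rect [array([5.411e-01, 5.000e-04]), array([ 0.5731, -0.0478]), array([ 0.5529, -0.0524]), array([0.558 , 0.0035])]
lever [array([ 0.4591, -0.033 ]), array([ 0.4683, -0.0728]), array([ 0.5018, -0.0656]), array([ 0.4941, -0.0246])]
silver right edge top [array([ 0.7405, -0.0578]), array([ 0.6033, -0.0976])] left [array([0.7003, 0.0996]), array([0.559 , 0.0522])]
deck edge [array([0.5532, 0.0494]), array([ 0.5989, -0.0917])]
```

```bash
cat >> h.py <<'E'
from scipy.spatial.transform import Rotation as Rn
def st():
    s=get_state(); R=Rn.from_euler('xyz',s['eef_rot'],degrees=True).as_matrix(); return s,R
def to(p):
    s,R=st(); print('t',s['time_s'],'tcp',s['tcp_pos'].round(4),'F',s['contact_force'].round(1),'w',s['gripper_width'].__round__(4)); print('tool delta mm',(R.T@(np.array(p)-s['tcp_pos'])*1e3).round(1)); print('tool y',R[:,1].round(3),'z',R[:,2].round(3),'x',R[:,0].round(4))
E
python3 - <<'E'
from h import *
to([.5545,-.0207,.21])
E
```

```text
t 0.1 tcp [ 6.746e-01 -1.000e-04  2.257e-01] F [-0.4  0.5  0.2] w 0.0877
tool delta mm [ 15.9 120.  -20.6]
tool y [-1.     0.     0.002] z [ 0.  1. -0.] x [-1.5e-03 -2.0e-04 -1.0e+00]
```

```bash
python3 -m creep '{"jaw":[1,1,1,1,1,1,1,1,1,1],"translation":[[0,0,0],[0,0,0],[0,0,0],[0,0,0],[0,0,0],[0,0,0],[0,0,0],[0,0,0],[0,0,0],[0,0,0]],"roll":[0.131,0.131,0.131,0.131,0.131,0.131,0.131,0.131,0.131,0.131]}' 20; python3 - <<'E'
from h import *
to([.5545,-.0207,.20])
snap('side','side1')
E
```

```text
time_s: 1.1
tcp_pos: [0.6747, -0.0, 0.226]
eef_rot: [172.2, 89.9, -173.1]
contact_force: [0.3, 0.1, -0.2]
gripper_width: 0.0129
t 1.1 tcp [ 0.6747 -0.      0.226 ] F [ 0.3  0.1 -0.2] w 0.0129
tool delta mm [  26.1   10.4 -121.5]
tool y [-0.253  0.968  0.   ] z [ 0.968  0.253 -0.001] x [-1.e-03 -1.e-04 -1.e+00]
```

```bash
python3 -m creep '{"jaw":[1,1,1,1,1,1,1,1,1,1],"translation":[[0,0.001,-0.0135],[0,0.001,-0.0135],[0,0.001,-0.0135],[0,0.001,-0.0135],[0,0.001,-0.0135],[0.005,0.001,-0.0135],[0.005,0.001,-0.0135],[0.005,0.001,-0.0135],[0.005,0.001,-0.0135],[0.006,0.001,0]],"roll":[0,0,0,0,0,0,0,0,0,0]}'; python3 - <<'E'
from h import *
to([.5545,-.0207,.18])
for n in('side','top'):
  c=snap(n,n+'2'); print(proj(c,get_state()['tcp_pos']))
a=cv2.imread('pics/side2.png')[130:230,210:340]; cv2.imwrite('pics/s2z.png',cv2.resize(a,None,fx=6,fy=6,interpolation=cv2.INTER_CUBIC))
a=cv2.imread('pics/top2.png')[110:210,215:335]; cv2.imwrite('pics/t2z.png',cv2.resize(a,None,fx=6,fy=6,interpolation=cv2.INTER_CUBIC))
E
```

```text
time_s: 2.15
tcp_pos: [0.5536, -0.022, 0.2007]
eef_rot: [41.9, 90.0, 57.0]
contact_force: [1.1, 0.9, -0.1]
gripper_width: 0.0007
t 2.15 tcp [ 0.5536 -0.022   0.2007] F [ 1.1  0.9 -0.1] w 0.0007
tool delta mm [20.7  1.   1.2]
tool y [-0.259  0.966  0.   ] z [0.966 0.259 0.   ] x [ 2.e-04  4.e-04 -1.e+00]
(np.float64(268.25268722390604), np.float64(186.4496677391207))
(np.float64(272.98441217144415), np.float64(169.98549273097743))
```

View pics/s2z.png

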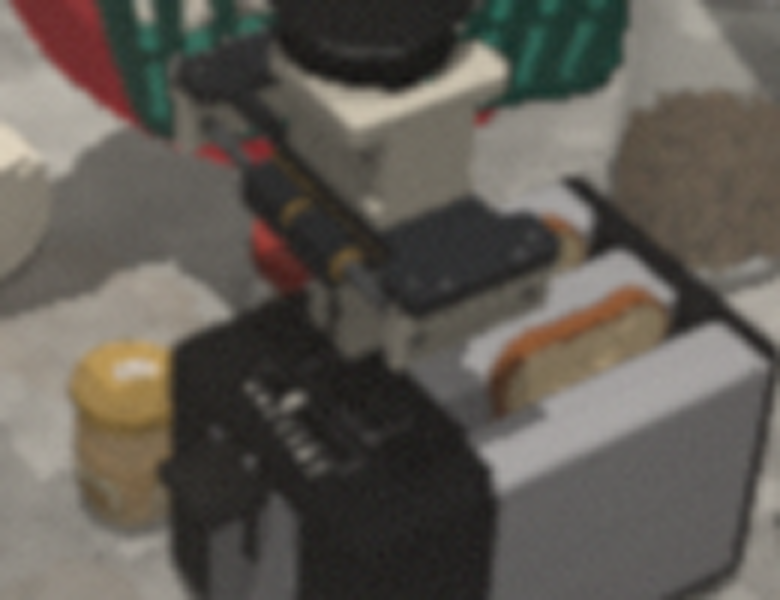

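View pics/t2z.png

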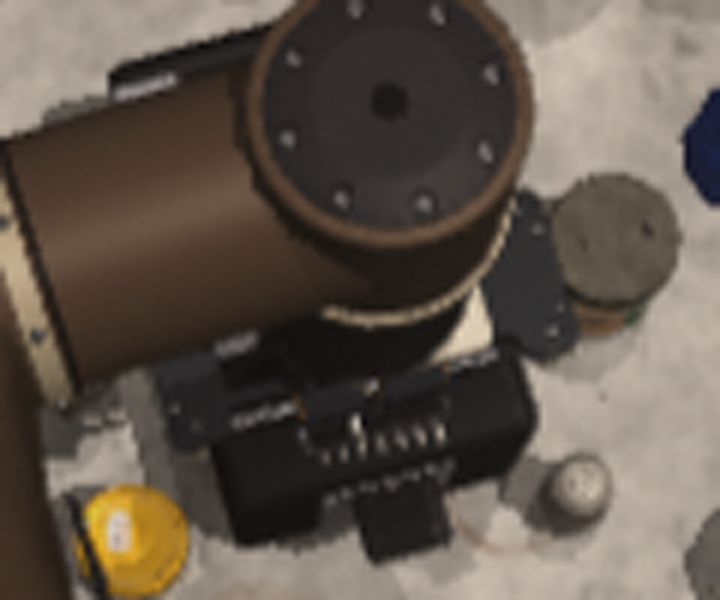

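```bash
python3 -m creep '{"jaw":[1,1,1,1,1,1,1,1,1,1],"translation":[[0.005,0.001,0.001],[0.005,0,0],[0.004,0,0],[0.003,0,0],[0.001,0,0],[0.001,0,0],[0.001,0,0],[0,0,0],[0,0,0],[0,0,0]],"roll":[0,0,0,0,0,0,0,0,0,0]}'
```

```text
time_s: 3.25
tcp_pos: [0.5558, -0.0205, 0.1807]
eef_rot: [-2.1, 90.0, 12.8]
contact_force: [-0.6, -0.0, 0.7]
gripper_width: 0.0003
```

```bash
python3 -m creep '{"jaw":[1,1,1,1,1,1,1,1,1,1],"translation":[[0.0005,0,0],[0.0005,0,0],[0.0005,0,0],[0,0,0],[0,0,0],[0,0,0],[0,0,0],[0,0,0],[0,0,0],[0,0,0]],"roll":[0,0,0,0,0,0,0,0,0,0]}'
```

```text
time_s: 4.25
tcp_pos: [0.556, -0.0206, 0.1799]
eef_rot: [-27.7, 89.9, -12.7]
contact_force: [-1.8, 0.9, 6.6]
gripper_width: 0.0007
```

```bash
python3 -m creep '{"jaw":[1,1,1,1,1,1,1,1,1,1],"translation":[[0,-0.002,0],[0,-0.002,0],[0,-0.002,0],[0,-0.002,0],[0,-0.002,0],[0,-0.002,0],[0,-0.001,0],[0,0,0],[0,0,0],[0,0,0]],"roll":[0,0,0,0,0,0,0,0,0,0]}'; python3 - <<'E'
from h import *
for n in('side','top'):
  c=snap(n,n+'3')
a=cv2.imread('pics/side3.png')[180:220,240:285]; b=cv2.imread('pics/top3.png')[165:200,255:300]
cv2.imwrite('pics/st3.png',np.hstack([cv2.resize(a,(400,360),interpolation=cv2.INTER_NEAREST),cv2.resize(b,(400,360),interpolation=cv2.INTER_NEAREST)]))
E
```

```text
time_s: 5.25
tcp_pos: [0.5596, -0.033, 0.18]
eef_rot: [-17.4, 89.9, -2.4]
contact_force: [-1.7, -0.5, 5.9]
gripper_width: 0.0002
```

View pics/st3.png

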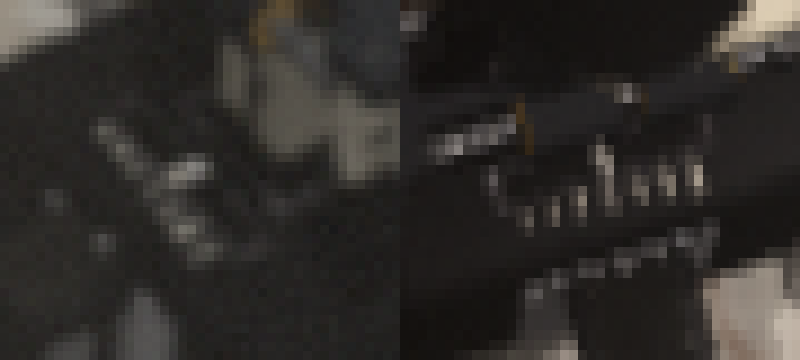

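```bash
python3 -m creep '{"jaw":[1,1,1,1,1,1,1,1,1,1],"translation":[[-0.004,0,0],[-0.002,0,0],[0,0.004,0],[0,0.005,0],[0,0.004,0],[0.003,0,0],[0.0015,0,0],[0.001,0,0],[0.0005,0,0],[0,0,0]],"roll":[0,0,0,0,0,0,0,0,0,0]}'
python3 -m creep '{"jaw":[1,1,1,1,1,1,1,1,1,1],"translation":[[0,0,0],[0,-0.002,0],[0,-0.002,0],[0,-0.002,0],[0,-0.002,0],[0,-0.002,0],[0,-0.002,0],[0,-0.001,0],[0,0,0],[0,0,0]],"roll":[0,0,0,0,0,0,0,0,0,0]}'; python3 - <<'E'
from h import *
for n in('side','top'):
  c=snap(n,n+'4')
a=cv2.imread('pics/side4.png')[180:220,240:285]; b=cv2.imread('pics/top4.png')[165:200,255:300]
cv2.imwrite('pics/st4.png',np.hstack([cv2.resize(a,(400,360),interpolation=cv2.INTER_NEAREST),cv2.resize(b,(400,360),interpolation=cv2.INTER_NEAREST)]))
E
```

```text
time_s: 6.35
tcp_pos: [0.5558, -0.0206, 0.1798]
eef_rot: [-35.3, 90.0, -20.3]
contact_force: [-3.2, 1.8, 7.5]
gripper_width: 0.0007
time_s: 7.35
tcp_pos: [0.5595, -0.0333, 0.18]
eef_rot: [-31.7, 89.9, -16.8]
contact_force: [-2.6, 0.3, 7.1]
gripper_width: 0.0005
```

View pics/st4.png

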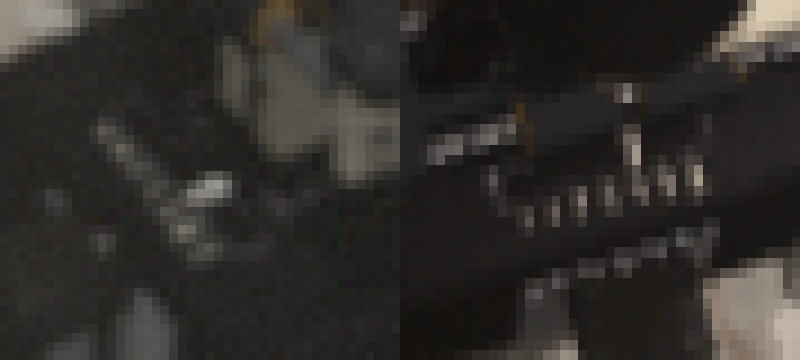

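```bash
python3 -m creep '{"jaw":[1,1,1,1,1,1,1,1,1,1],"translation":[[-0.006,0,0],[-0.008,0,0],[-0.002,0,-0.008],[0,0.001,-0.012],[0,0.001,-0.012],[0,0.001,-0.012],[0,0.001,-0.012],[0,0.001,-0.012],[0,0,-0.009],[0,0,-0.003]],"roll":[0,0,0,0,0,0,0,0,0,0]}'
python3 - <<'E'
from h import *
to([.481,-.049,.16])
for n in('side','top'):
  c=snap(n,n+'5'); print(proj(c,get_state()['tcp_pos']))
a=cv2.imread('pics/side5.png')[150:250,225:325]; b=cv2.imread('pics/top5.png')[150:225,245:320]
cv2.imwrite('pics/st5.png',np.hstack([cv2.resize(a,(400,400),interpolation=cv2.INTER_CUBIC),cv2.resize(b,(400,400),interpolation=cv2.INTER_CUBIC)]))
E
```

```text
time_s: 8.45
tcp_pos: [0.4795, -0.0491, 0.1953]
eef_rot: [13.5, 90.0, 28.4]
contact_force: [0.1, -0.2, 0.6]
gripper_width: 0.0004
t 8.45 tcp [ 0.4795 -0.0491  0.1953] F [ 0.1 -0.2  0.6] w 0.0004
tool delta mm [35.3 -0.3  1.5]
tool y [-0.258  0.966  0.   ] z [0.966 0.258 0.   ] x [ 4.e-04  2.e-04 -1.e+00]
(np.float64(244.94611381223248), np.float64(199.33581995672105))
(np.float64(282.2513257727665), np.float64(194.78494312087412))
```

View pics/st5.png

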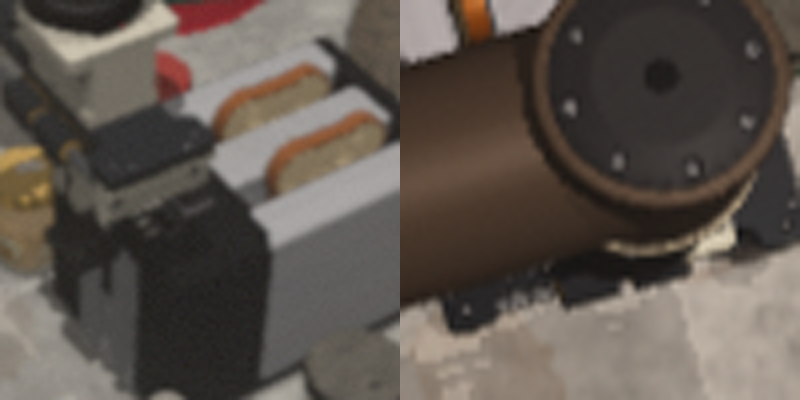

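```bash
python3 -m creep '{"jaw":[1,1,1,1,1,1,1,1,1,1],"translation":[[-0.01,0,0],[-0.01,0,0],[-0.01,0,0],[-0.01,0,0],[-0.01,0,0],[-0.01,0,0],[-0.01,0,0],[-0.01,0,0],[0,0,0],[0,0,0]],"roll":[0,0,0,0,0,0,0,0,0,0]}'
python3 - <<'E'
from h import *
c=snap('side','side6')
a=cv2.imread('pics/side6.png')[150:250,225:325]; b=cv2.imread('pics/side6.png')[180:220,240:280]
cv2.imwrite('pics/st6.png',np.hstack([cv2.resize(a,(400,400),interpolation=cv2.INTER_CUBIC),cv2.resize(b,(400,400),interpolation=cv2.INTER_NEAREST)]))
E
```

```text
time_s: 9.55
tcp_pos: [0.4804, -0.0487, 0.275]
eef_rot: [58.4, 90.0, 73.3]
contact_force: [-0.7, -0.3, 0.1]
gripper_width: 0.0003
```

View pics/st6.png

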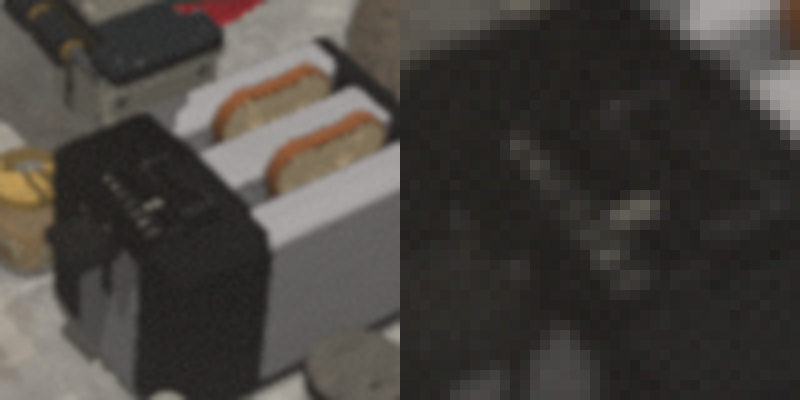

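```bash
python3 -m creep '{"jaw":[1,1,1,1,1,1,1,1,1,1],"translation":[[0.008,0,0],[0.015,0,0],[0.015,0,0],[0.015,0,0],[0.015,0,0],[0.015,0,0],[0.012,0,0],[0.01,0,0],[0.005,0,0],[0,0,0]],"roll":[0,0,0,0,0,0,0,0,0,0]}'
python3 -m creep '{"jaw":[1,1,1,1,1,1,1,1,1,1],"translation":[[0.003,0,0],[0.003,0,0],[0.003,0,0],[0.003,0,0],[0.003,0,0],[0.003,0,0],[0.003,0,0],[0,0,0],[0,0,0],[0,0,0]],"roll":[0,0,0,0,0,0,0,0,0,0]}'
```

```text
time_s: 10.6
tcp_pos: [0.4802, -0.0489, 0.1644]
eef_rot: [-179.7, 89.9, -164.8]
contact_force: [1.0, -0.5, 0.2]
gripper_width: 0.0003
time_s: 11.6
tcp_pos: [0.4806, -0.0488, 0.1442]
eef_rot: [-5.6, 90.0, 9.3]
contact_force: [0.3, 0.3, 1.8]
gripper_width: 0.0006
```

```bash
python3 -m creep '{"jaw":[1,1,1,1,1,1,1,1,1,1],"translation":[[0.003,0,0],[0.003,0,0],[0.003,0,0],[0.003,0,0],[0.003,0,0],[0.002,0,0],[0.001,0,0],[0.001,0,0],[0.001,0,0],[0,0,0]],"roll":[0,0,0,0,0,0,0,0,0,0]}'
```

```text
time_s: 12.6
tcp_pos: [0.4804, -0.0488, 0.1242]
eef_rot: [-158.9, 90.0, -144.0]
contact_force: [0.0, 0.4, 5.7]
gripper_width: 0.0005
```

```bash
python3 -m creep '{"jaw":[1,1,1,1,1,1,1,1,1,1],"translation":[[0.0005,0,0],[0.0005,0,0],[0.0005,0,0],[0.0005,0,0],[0,0,0],[0,0,0],[0,0,0],[0,0,0],[0,0,0],[0,0,0]],"roll":[0,0,0,0,0,0,0,0,0,0]}'
```

```text
time_s: 13.6
tcp_pos: [0.4805, -0.0489, 0.124]
eef_rot: [-39.7, 90.0, -24.7]
contact_force: [-9.0, 2.8, 24.5]
gripper_width: 0.0006
```

```bash
python3 -m creep '{"jaw":[1,1,1,1,1,1,1,1,1,1],"translation":[[-0.001,0,0],[-0.003,0,0],[-0.01,0,0],[-0.015,0,0],[-0.02,0,0],[-0.02,0,0],[-0.02,0,0],[-0.02,0,0],[-0.02,0,0],[-0.01,0,0]],"roll":[0,0,0,0,0,0,0,0,0,0]}'
python3 - <<'E'
from h import *
c=snap('side','side7')
a=cv2.imread('pics/side7.png')[150:250,225:325]; b=cv2.imread('pics/side7.png')[180:220,240:280]
cv2.imwrite('pics/st7.png',np.hstack([cv2.resize(a,(400,400),interpolation=cv2.INTER_CUBIC),cv2.resize(b,(400,400),interpolation=cv2.INTER_NEAREST)]))
E
```

```text
time_s: 14.6
tcp_pos: [0.4809, -0.0489, 0.263]
eef_rot: [-8.1, 89.9, 6.8]
contact_force: [-0.9, 0.4, -0.3]
gripper_width: 0.0005
```

View pics/st7.png

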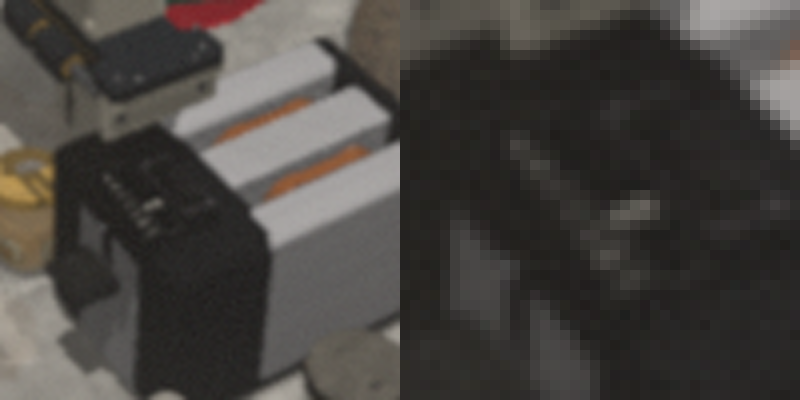

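```bash
python3 -m creep '{"jaw":[1,1,1,1,1,1,1,1,1,1],"translation":[[0,0,0],[0,0,0],[0,0,0],[0,0,0],[0,0,0],[0,0,0],[0,0,0],[0,0,0],[0,0,0],[0,0,0]],"roll":[0,0,0,0,0,0,0,0,0,0]}'
python3 - <<'E'
from h import *
a=load('side7')['image'].astype(int); c=snap('side','side8')['image'].astype(int)
print('lever/toaster diff',abs(a-c)[160:250,235:320].max(), 'salt',abs(c-load('side0')['image'].astype(int))[245:280,255:275].mean(),'honey',abs(c-load('side0')['image'].astype(int))[195:215,222:238].mean())
close_job()
E
```

```text
time_s: 15.65
tcp_pos: [0.4805, -0.0488, 0.2611]
eef_rot: [36.2, 90.0, 51.2]
contact_force: [0.0, 0.1, -0.3]
gripper_width: 0.0005
lever/toaster diff 30 salt 1.7185714285714286 honey 6.119791666666667
the job is handed in; nothing more can be done
```

The toaster is set to the fifth mark and the lever is caught down with both slices. I handed the job in at about 15.7 s of the 48 s allowed, and it reported no verdict.

- **Wheel:** The pointer started at the third mark. I turned the wheel two clicks with the shut fingertip pressed on its crown (about 6–7 N), lifting and returning between strokes. Side-camera views put the pointer at the fifth mark after I let go, and again once the lever was down.
- **Lever:** I pushed it to its hard stop, with the fingertip at z = 0.124 m and 24.5 N. After I lifted clear, the picture showed the lever still down and both slices sunk in their slots.
- **Last checks:** At the end the force reading was about zero and the tool was about 0.1 m clear of everything. A last picture one second later was only compared by pixel difference, not viewed. The largest toaster-area change was 30 of 255 in the worst pixel, which I put down to image noise.
- **Things around the toaster:** I compared start and end pictures for the salt and honey jar only. The salt patch was nearly unchanged. The honey patch differed more (mean 6 of 255), which I take to be the arm's shadow and did not look into. I did not compare the other items, but saw no sign of contact with any of them.
- **Disagreements:** My yaw estimates for the toaster ranged from 12° to 18°, and I used 15°. The two cameras disagreed by 3–5 mm on position. Neither caused a problem.

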